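# Clear the plating station: moulds, spices and cutter back to their trays

## Task

Put away the five loose things on the kitchen bench. First stand the copper mould upright in the white tray, and only then nest the steel mould in it, set in loosely and upright without pressing it home; the red and the yellow spice jar each go standing in the caddy bay of their own colour, and the green pastry cutter flat in the blue tray, these three whenever you like. Let go of everything, and leave the salt bowl and the mustard jar where they stand.

Things in the scene. Friction and masses are not known exactly. Their poses are not given: they have to be found in the camera images.
- big_mould_mid (a point): Copper mould: reddish-brown open round tapered cup standing on its narrow end, 47.5 mm high, outside diameter 39 mm at the foot and 58 mm at the rim, wall about 2.5 mm, about 120 g, loose. Point: on its axis, half-way up (23.75 mm above its foot); z up its axis. Can be gripped across the outside near the rim.
- small_mould_mid (a point): Steel mould: open cup, 70 mm high, 41 mm across its foot, widening over the lowest 29.5 mm to a straight 53 mm, 80 g, loose. Point: on its axis, half-way up (35 mm); z up. Resting loosely in the copper mould, this point is 32 mm above the copper one's and 43 mm stand out of the copper rim, so grip it within 35 mm of its rim or the fingertips strike copper. Force wedges the two.
- red_jar_mid (a point): Red spice jar: closed upright cylinder, red all over, 42 mm diameter (43 mm at two thin glass bands), 70 mm high, about 150 g, loose. Point: on its axis, half-way up (35 mm above its foot); z up its axis.
- yellow_jar_mid (a point): Yellow spice jar: the same jar in yellow, 42 mm diameter, 70 mm high, about 150 g, loose. Point: on its axis, half-way up (35 mm above its foot); z up its axis.
- cutter_mid (a point): Green plastic pastry cutter: plain ring open at both ends, axis upright, 50 mm outside and 44 mm inside diameter, 40 mm high, about 50 g, loose. Point: on its axis, half-way up (20 mm); z along its axis. Either end may be down.
- mould_tray: White square tray for the moulds, fixed, open on top: 134 x 134 mm outside, 20 mm high, walls and floor 5 mm thick (inside 124 x 124 mm, floor 5 mm above the bench). Origin: centre of its underside, on the bench; x and y along its sides.
- cutter_tray: Blue square tray for the cutter, fixed, same shape: 134 x 134 mm outside, 20 mm high, walls and floor 5 mm thick. Origin: centre of its underside, on the bench; x and y along its sides.
- spice_caddy: Wooden caddy, fixed, open on top: 98 mm along x, 191 mm along y, 20 mm high, walls and floor 5 mm thick, a 5 mm wall across the middle making two bays 88 x 88 mm. Origin: centre of its underside, on the bench. The +y bay (centre y = +46.5 mm) has a red-marked end wall, for the red jar; the -y bay (centre y = -46.5 mm) a yellow-marked end wall, for the yellow jar.
- salt_bowl: Bystander: white ceramic bowl, 84 mm diameter, 45 mm high, loose. Origin: centre of its foot. Leave it alone.
- mustard_jar: Bystander: amber glass jar with black lid, 60 mm diameter, 75 mm high, loose. Origin: centre of its foot. Leave it alone.

How it is judged:
By the outcome, as a careful person would: the job done as asked, in the order asked, and still so for the second after the job is handed in, with the robot touching nothing.
It also fails if it takes over 144 s, if anything falls off the work surface, if the arm or the gripper's body presses on something with over 40 N, if the wrist force passes 120 N, or if a joint passes its speed limit or range.

## Robot

A 6-joint arm with a two-finger parallel gripper is mounted at the origin on the work surface. World frame = base frame: x ahead of the robot, y to its left, z up, the work surface at z = 0. Lengths are in m, angles in rad, forces in N, time in s.
With the tool pointing down it reaches from about 0.35 to 0.8 m from the base axis. Payload 7.3 kg.
Tool frame: the origin (TCP) lies at the very end of the fingers, on their centre line; the grasp point (between the pads) lies 19 mm behind it (env.grip_depth is the distance from the TCP to the grasp point, in m); z points along the fingers, y is the line along which they close (so a half turn about z gives the same grasp; the last joint's range is limited). The gripper opens to 85 mm and grips with 20 to 120 N. Pads are 22 mm wide; open, the fingers measure 114 mm over their backs; the gripper's body (76 mm by 85 mm) begins 54 mm behind the grasp point. The pads swing forward as they close: fully open they stand 13 mm farther back than shut.
Start: joints at [0.991, 0.342, 1.524, -0, 1.275, -0.146], TCP at [0.221, 0.476, 0.231] pointing down, gripper open.
Joint ranges: [-2.53, 2.53], [-0.77, 2.02], [0.04, 2.7], [-1, 4.14], [0.28, 2.66], [-3.11, 3.11]. Speed limits (rad/s): [2.57, 2.57, 3.14, 3.14, 3.14, 3.14].

## Interface

Orientations are given as a unit quaternion [w, x, y, z].
In Python, from cell import env gives the robot as it stands.
- The arm moves only by the tool move_arm, never from a script. Its argument "moves" is a list of rows, each an object of numbers: "dx", "dy", "dz": the shift along the tool's x, y, z in mm; "roll": the turn about the tool's z in degrees. In form: [{"dx": .., "dy": .., "dz": .., "roll": ..}, ...]. A call has exactly 5 rows; each row is the pose to reach, as a shift and turn from the pose commanded when the call began, along the tool's axes at that moment; what a row does not reach only later rows make up. A row lasts 1/10 s, in which the tool goes at most 50 mm and 8.59 degrees, less where a joint would pass 70% of its speed; a pose out of reach is approached as far as the arm can. A call with a gripper value outside its range is refused whole. "claw" is the opening in per cent of the stroke, from 0 (shut) to 100 (fully open), set as the call begins (left out, the last holds). The fingers move at their own pace and stop on an object; "newtons" is the grip in N (left out, the last holds). Time passes only in rows, so rows that repeat a pose let the fingers close, or fill a call up. It gives the time, the measured TCP pose, the force, the opening and the grip force at its end, in the units of the state.
- env.get_obs(): the state, without advancing time (a new reading comes with each control period).
- env.grab_frame(name): name is "side" or "top"; returns (picture, depth): 384x512x3 uint8, red, green, blue; 384x512 float32, m along the optical axis (not along the pixel's ray), 0 where there is no reading.
- env.camera_info(name): a dict with "mtx" (3x3 intrinsics, pixels), "rvec" (rotation vector, rad) and "tvec" (3), from world to camera coordinates, as OpenCV has them. Camera axes: x right, y down, z forward; pixel columns grow to the right and rows downward; lengths in m; the calibration is good to about 2 mm. A picture is of the moment at which its call begins. camera_info takes no time and is no camera call.
- env.close_job(): hands the job in; it is judged then, once.
Trained networks look in the newest picture that a camera, given by its name, has taken for a name from the list of things; names that differ only in an ending like _2 or _b are one class to them, and where a whole thing is asked for, a point or a joint stands for the part that bears it (a point fixed in the world has none). Each returns a list of dicts, best first, with "conf" (0 to 1); they miss things now and then, are a little off and sometimes report something else, mostly with a low value. They report only what shows in the picture. A call takes as long as a camera call.
- env.recognise(camera, name): "rect" ([left, top, width, height] in pixels, round what is visible of it).
- env.pinpoint(camera, name): "centre" ([column, row] in pixels: a listed point, or the origin of a listed thing).
The state is a dict: "t": time; "q": joint angles; "dq": joint speeds; "effort": joint torques, N m; "tool_pos": TCP position; "ee_rot": TCP orientation; "ft_force": force on the tool from outside, world axes, zero at the start; "wrist_torque": the same for the moment, N m; "width": finger opening in m; "gripper_force": force on a finger pad.
Only numpy, scipy, OpenCV 4.12 (cv2) and the standard library are available. Lean on these libraries where they do the work, as an engineer would, in place of code of your own. Each camera call takes 0.05 s, during which the arm holds its last target. There are 200 camera calls.

## Working session

There is one attempt and no reset: what is moved stays moved. The work goes in short steps, Python scripts to look and compute and a tool call to move; the robot and the scene stay as the last step left them, time stands still between calls to the robot, and variables do not carry over. Pictures are saved under pics/ and viewed, at most 14 in all, crops included, and the job is handed in when it is done.

Besides the shell and the picture viewer there is one more tool, called after "Call:" as name(argument=value, ...) on one line, values as JSON. move_arm: Moves the arm, as the interface text tells. Its arguments: {"type":"object","properties":{"moves":{"type":"array"},"claw":{"type":"number"},"newtons":{"type":"number"}},"required":["moves"]}

```bash
mkdir -p pics; ls; cat > h.py <<'E'
import numpy as np, cv2
from cell import env
def cam(n):
    c=env.camera_info(n); R,_=cv2.Rodrigues(np.array(c['rvec'],float)); return np.array(c['mtx'],float),R,np.array(c['tvec'],float).ravel()
def ray(n,uv,z):
    K,R,t=cam(n); d=R.T@np.linalg.inv(K)@np.array([uv[0],uv[1],1.]); o=-R.T@t
    return o+d*(z-o[2])/d[2]
def cloud(n,depth):
    K,R,t=cam(n); v,u=np.indices(depth.shape); P=np.stack([(u-K[0,2])/K[0,0]*depth,(v-K[1,2])/K[1,1]*depth,depth],-1)
    return (P-t)@R
E
python3 - <<'E'
from h import *
for n in('top','side'):
    im,d=env.grab_frame(n); cv2.imwrite(f'pics/{n}0.png',im[...,::-1]); np.save(f'{n}0.npy',d)
    K,R,t=cam(n); print(n,K[0,0],-R.T@t, R[2])
Z=dict(big_mould_mid=.02375,small_mould_mid=.035,red_jar_mid=.035,yellow_jar_mid=.035,cutter_mid=.02,mould_tray=0,cutter_tray=0,spice_caddy=0,salt_bowl=0,mustard_jar=0)
for k,z in Z.items():
    for n in('top','side'):
        for r in env.pinpoint(n,k)[:2]: print(k,n,np.round(r['centre']),round(r['conf'],2),ray(n,r['centre'],z).round(3))
o=env.get_obs(); print(o['t'],o['tool_pos'],o['ee_rot'],o['width'])
E
```

```text
pics
top 370.4537514558169 [0.43513359 0.00430243 1.04871433] [ 0.08840738 -0.00912268 -0.99604263]
side 361.5213094706404 [ 0.3841493  -0.67195004  0.74159636] [ 0.14741588  0.6806856  -0.71759019]
big_mould_mid top [191. 223.] 0.78 [0.438 0.165 0.024]
big_mould_mid side [218. 160.] 0.73 [0.44  0.168 0.024]
small_mould_mid top [302. 222.] 0.81 [ 0.432 -0.14   0.035]
small_mould_mid side [234. 237.] 0.67 [ 0.439 -0.137  0.035]
red_jar_mid top [333. 165.] 0.74 [ 0.587 -0.233  0.035]
red_jar_mid top [151. 249.] 0.68 [0.372 0.272 0.035]
red_jar_mid side [189. 136.] 0.71 [0.365 0.29  0.035]
red_jar_mid side [205. 295.] 0.53 [ 0.351 -0.276  0.035]
yellow_jar_mid top [253. 214.] 0.6 [ 0.456 -0.007  0.035]
yellow_jar_mid side [231. 198.] 0.73 [ 0.454 -0.006  0.035]
cutter_mid top [353. 248.] 0.63 [ 0.355 -0.278  0.02 ]
cutter_mid side [206. 294.] 0.64 [ 0.353 -0.266  0.02 ]
mould_tray top [249. 150.] 0.55 [ 0.643 -0.002  0.   ]
mould_tray top [334. 166.] 0.19 [ 0.588 -0.242  0.   ]
mould_tray side [298. 198.] 0.95 [ 0.639 -0.015  0.   ]
mould_tray side [309. 271.] 0.28 [ 0.597 -0.247  0.   ]
cutter_tray top [334. 163.] 0.97 [ 0.596 -0.243  0.   ]
cutter_tray side [305. 272.] 0.58 [ 0.587 -0.248  0.   ]
spice_caddy top [157. 170.] 0.58 [0.59  0.263 0.   ]
spice_caddy side [205. 296.] 0.18 [ 0.35  -0.259  0.   ]
salt_bowl top [401. 215.] 0.97 [ 0.443 -0.425  0.   ]
salt_bowl top [155. 170.] 0.64 [0.59  0.269 0.   ]
salt_bowl side [265. 366.] 0.72 [ 0.448 -0.433  0.   ]
mustard_jar top [100. 220.] 0.94 [0.454 0.425 0.   ]
mustard_jar side [215. 121.] 0.69 [0.461 0.407 0.   ]
mustard_jar side [204. 295.] 0.18 [ 0.347 -0.255  0.   ]
1.1 [0.22064922 0.47638775 0.23132486] [1.77816315e-05 2.15179006e-01 9.76574623e-01 3.17776971e-05] 0.08539623738258735
```

View pics/top0.png

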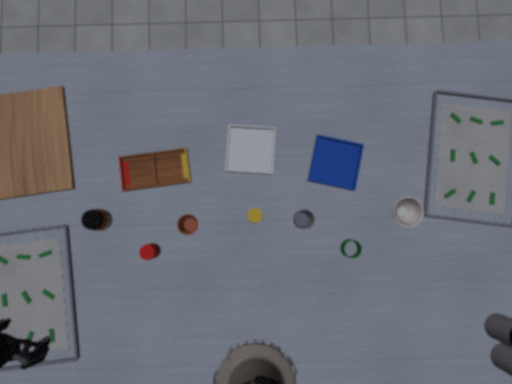

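View pics/side0.png

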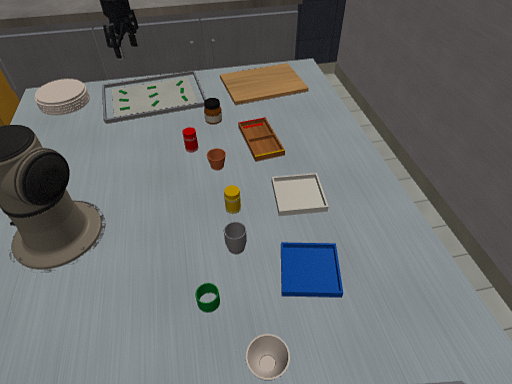

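Top view: red jar (150,252), copper (188,225), yellow (255,215), steel (303,219), cutter (351,249), caddy (155,169) with red end left (+y), white tray (250,150), blue tray (336,163). The side view agrees. Next I refine with depth.

```bash
cat > ref.py <<'E'
from h import *
def refine(ds,xy,h,r=.04,band=.008):
    out=[]
    for n,d in ds.items():
        P=cloud(n,d)[d>0]; m=(np.hypot(P[:,0]-xy[0],P[:,1]-xy[1])<r)&(P[:,2]>h-band)&(P[:,2]<h+.012)
        Q=P[m]
        if len(Q)<6: out.append((n,len(Q))); continue
        c,rad=cv2.minEnclosingCircle(Q[:,:2].astype(np.float32)); out.append((n,len(Q),np.round(c,4),round(rad,4),np.round(Q[:,2].max(),3)))
    return out
E
python3 - <<'E'
from ref import *
ds={n:np.load(n+'0.npy') for n in('top','side')}
for k,xy,h in [('cop',(.438,.166),.0475),('steel',(.435,-.139),.07),('red',(.369,.28),.07),('yel',(.455,-.007),.07),('cut',(.354,-.272),.04),('bowl',(.443,-.425),.045),('must',(.454,.425),.075)]:
    print(k,*refine(ds,xy,h,.045 if k!='bowl' else .06))
for n,d in ds.items():
    P=cloud(n,d); print(n,'table z',np.median(P[...,2][d>0][(abs(P[d>0][:,0]-.5)<.04)&(abs(P[d>0][:,1]+.1)<.03)]))
    for k,xy,r in [('white',(.642,-.005),.12),('blue',(.593,-.245),.11),('caddy',(.59,.263),.13)]:
        p=P.reshape(-1,3)[d.ravel()>0]; m=(np.hypot(p[:,0]-xy[0],p[:,1]-xy[1])<r)&(p[:,2]>.012)&(p[:,2]<.03)
        (c,s,a)=cv2.minAreaRect(p[m][:,:2].astype(np.float32)); print(k,m.sum(),np.round(c,4),np.round(s,4),round(a,1))
E
```

```text
cop ('top', 94, array([0.4355, 0.1721]), 0.0289, np.float64(0.052)) ('side', 103, array([0.4352, 0.1674]), 0.0298, np.float64(0.05))
steel ('top', 70, array([ 0.4397, -0.141 ]), 0.0262, np.float64(0.073)) ('side', 143, array([ 0.4398, -0.1439]), 0.0276, np.float64(0.073))
red ('top', 198, array([0.366, 0.275]), 0.0205, np.float64(0.075)) ('side', 101, array([0.3676, 0.2697]), 0.0215, np.float64(0.074))
yel ('top', 188, array([ 0.4539, -0.0102]), 0.0203, np.float64(0.075)) ('side', 164, array([ 0.4538, -0.0136]), 0.022, np.float64(0.073))
cut ('top', 84, array([ 0.3553, -0.2716]), 0.0254, np.float64(0.044)) ('side', 170, array([ 0.3565, -0.2751]), 0.0256, np.float64(0.043))
bowl ('top', 216, array([ 0.451 , -0.4276]), 0.0422, np.float64(0.05)) ('side', 452, array([ 0.4516, -0.43  ]), 0.0418, np.float64(0.049))
must ('top', 338, array([0.4551, 0.4183]), 0.0272, np.float64(0.081)) ('side', 127, array([0.4579, 0.4137]), 0.0286, np.float64(0.078))
top table z 9.373329910275409e-05
white 384 [ 0.6415 -0.004 ] [0.1339 0.1353] 84.5
blue 431 [ 0.5965 -0.244 ] [0.1355 0.1356] 75.9
caddy 548 [0.5916 0.2669] [0.0988 0.1929] 6.2
side table z 0.0003827728717929689
white 473 [ 0.6419 -0.0069] [0.1381 0.1347] 84.8
blue 695 [ 0.5971 -0.2471] [0.1362 0.1343] 76.3
caddy 409 [0.5922 0.2625] [0.0994 0.1971] 5.7
```

Call:
move_arm(moves=[{"dx": -40,"dy": -23,"dz": 5,"roll": 8},{"dx": -80,"dy": -46,"dz": 10,"roll": 16},{"dx": -120,"dy": -69,"dz": 15,"roll": 24},{"dx": -160,"dy": -92,"dz": 20,"roll": 32},{"dx": -200,"dy": -115,"dz": 25,"roll": 40}], claw=100, newtons=30)

```text
t: 1.6
tool_pos: [0.3546, 0.2865, 0.2063]
ee_rot: [0.0, 0.538, 0.843, 0.0]
ft_force: [-0.6, 0.3, -0.0]
width: 0.0853
gripper_force: 0.0
```

Call:
move_arm(moves=[{"dx": 0,"dy": 0,"dz": 0,"roll": 8},{"dx": 0,"dy": 0,"dz": 0,"roll": 16},{"dx": 0,"dy": 0,"dz": 0,"roll": 25.2},{"dx": 0,"dy": 0,"dz": 0,"roll": 25.2},{"dx": 0,"dy": 0,"dz": 0,"roll": 25.2}])

```text
t: 2.1
tool_pos: [0.3538, 0.288, 0.2064]
ee_rot: [0.0, 0.706, 0.708, 0.0]
ft_force: [1.0, 0.7, 0.7]
width: 0.0855
gripper_force: 0.0
```

Call:
move_arm(moves=[{"dx": -16,"dy": 13,"dz": 20},{"dx": -16,"dy": 13,"dz": 60},{"dx": -16,"dy": 13,"dz": 100},{"dx": -16,"dy": 13,"dz": 125},{"dx": -16,"dy": 13,"dz": 125}])

```text
invalid input
```

```bash
cat > look.py <<'E'
import sys
from h import *
n,x,y,z,tag=sys.argv[1],*map(float,sys.argv[2:5]),sys.argv[5]
im,d=env.grab_frame(n); K,R,t=cam(n); p=K@(R@np.array([x,y,z])+t); u,v=int(p[0]/p[2]),int(p[1]/p[2])
c=im[max(v-50,0):v+50,max(u-50,0):u+50,::-1]; cv2.imwrite(f'pics/{tag}.png',cv2.resize(c,None,fx=5,fy=5))
E
python3 look.py side .367 .272 .05 red1; python3 -c "
from h import *
o=env.get_obs();print(o['tool_pos'],o['ft_force'])"
```

```text
[0.35374622 0.28808675 0.20635654] [0.06719185 0.69350929 0.19682307]
```

View pics/red1.png

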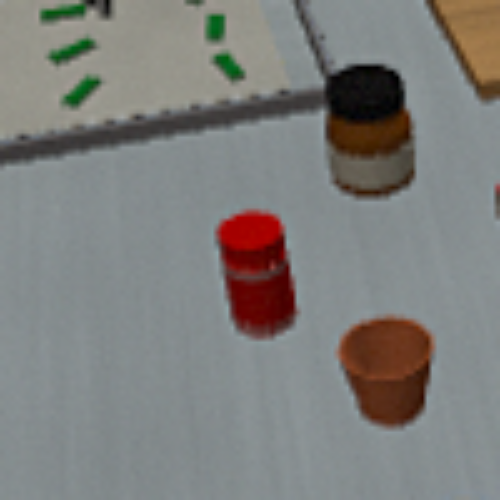

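The move was refused because every row needs a roll. The crop shows the red jar upright near its centre, clear of its neighbours.

Call:
move_arm(moves=[{"dx": -16,"dy": 13,"dz": 20,"roll": 0},{"dx": -16,"dy": 13,"dz": 60,"roll": 0},{"dx": -16,"dy": 13,"dz": 100,"roll": 0},{"dx": -16,"dy": 13,"dz": 125,"roll": 0},{"dx": -16,"dy": 13,"dz": 125,"roll": 0}])

```text
t: 2.65
tool_pos: [0.3647, 0.271, 0.0786]
ee_rot: [-0.001, 0.707, 0.708, -0.003]
ft_force: [0.3, -0.5, 0.2]
width: 0.0854
gripper_force: 0.0
```

```bash
python3 look.py side .367 .272 .07 red2
```

```text
(no output)
```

View pics/red2.png

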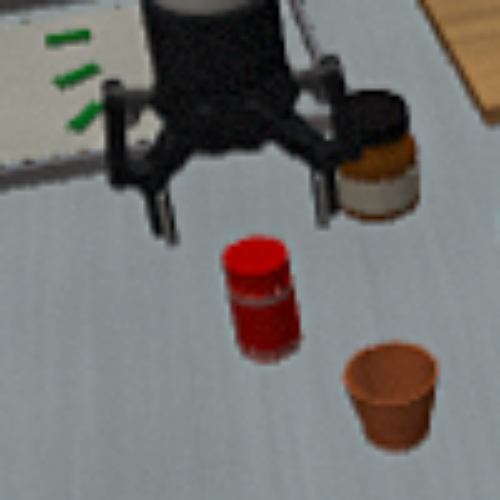

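The fingers straddle the jar at about (165,240) and (330,220), with the jar top at (257,257). I'll go down and grip.

Call:
move_arm(moves=[{"dx": 0,"dy": 1,"dz": 20,"roll": 0},{"dx": 0,"dy": 1,"dz": 40,"roll": 0},{"dx": 0,"dy": 1,"dz": 50,"roll": 0},{"dx": 0,"dy": 1,"dz": 50,"roll": 0},{"dx": 0,"dy": 1,"dz": 50,"roll": 0}])

```text
t: 3.2
tool_pos: [0.3685, 0.2724, 0.0324]
ee_rot: [0.0, 0.707, 0.707, 0.001]
ft_force: [-0.2, -0.2, 0.1]
width: 0.0851
gripper_force: 0.0
```

Call:
move_arm(moves=[{"dx": 0,"dy": 0,"dz": 0,"roll": 0},{"dx": 0,"dy": 0,"dz": 0,"roll": 0},{"dx": 0,"dy": 0,"dz": 0,"roll": 0},{"dx": 0,"dy": 0,"dz": 0,"roll": 0},{"dx": 0,"dy": 0,"dz": 0,"roll": 0}], claw=20, newtons=30)

```text
t: 3.7
tool_pos: [0.3679, 0.2721, 0.032]
ee_rot: [0.0, 0.707, 0.707, 0.0]
ft_force: [-1.0, 0.3, 6.1]
width: 0.0411
gripper_force: 29.7
```

Call:
move_arm(moves=[{"dx": 0,"dy": 0,"dz": 0,"roll": 0},{"dx": 0,"dy": 0,"dz": 0,"roll": 0},{"dx": 0,"dy": 0,"dz": -5,"roll": 0},{"dx": 0,"dy": 0,"dz": -10,"roll": 0},{"dx": 0,"dy": 0,"dz": -20,"roll": 0}])

```text
t: 4.2
tool_pos: [0.3674, 0.2718, 0.0515]
ee_rot: [-0.0, 0.707, 0.707, -0.001]
ft_force: [-0.4, 0.6, -1.7]
width: 0.0406
gripper_force: 30.6
```

Call:
move_arm(moves=[{"dx": 0,"dy": 5,"dz": -20,"roll": 0},{"dx": 5,"dy": 20,"dz": -50,"roll": 0},{"dx": 10,"dy": 50,"dz": -70,"roll": 0},{"dx": 18,"dy": 90,"dz": -75,"roll": 0},{"dx": 25,"dy": 130,"dz": -75,"roll": 0}])

```text
t: 4.7
tool_pos: [0.4997, 0.2975, 0.1289]
ee_rot: [0.001, 0.707, 0.707, 0.002]
ft_force: [-0.6, 0.0, -0.8]
width: 0.0409
gripper_force: 30.8
```

Call:
move_arm(moves=[{"dx": 7,"dy": 40,"dz": 0,"roll": 0},{"dx": 13,"dy": 75,"dz": 10,"roll": 0},{"dx": 14,"dy": 88,"dz": 30,"roll": 0},{"dx": 14,"dy": 89,"dz": 50,"roll": 0},{"dx": 14,"dy": 89,"dz": 60,"roll": 0}])

```text
t: 5.2
tool_pos: [0.5861, 0.3102, 0.0645]
ee_rot: [-0.001, 0.708, 0.707, -0.001]
ft_force: [-0.0, 0.3, -1.4]
width: 0.0407
gripper_force: 30.9
```

Call:
move_arm(moves=[{"dx": 0,"dy": 1,"dz": 10,"roll": 0},{"dx": 0,"dy": 1,"dz": 18,"roll": 0},{"dx": 0,"dy": 1,"dz": 24,"roll": 0},{"dx": 0,"dy": 1,"dz": 26,"roll": 0},{"dx": 0,"dy": 1,"dz": 26,"roll": 0}])

```text
t: 5.7
tool_pos: [0.5878, 0.3109, 0.0406]
ee_rot: [0.0, 0.707, 0.707, 0.0]
ft_force: [0.0, 1.1, -2.0]
width: 0.041
gripper_force: 30.9
```

Call:
move_arm(moves=[{"dx": 0,"dy": 0,"dz": 1,"roll": 0},{"dx": 0,"dy": 0,"dz": 2,"roll": 0},{"dx": 0,"dy": 0,"dz": 3,"roll": 0},{"dx": 0,"dy": 0,"dz": 3,"roll": 0},{"dx": 0,"dy": 0,"dz": 3,"roll": 0}])

```text
t: 6.2
tool_pos: [0.5878, 0.3108, 0.0374]
ee_rot: [-0.0, 0.707, 0.707, 0.0]
ft_force: [0.4, -1.1, -2.1]
width: 0.041
gripper_force: 30.9
```

Call:
move_arm(moves=[{"dx": 0,"dy": 0,"dz": 0,"roll": 0},{"dx": 0,"dy": 0,"dz": 0,"roll": 0},{"dx": 0,"dy": 0,"dz": 0,"roll": 0},{"dx": 0,"dy": 0,"dz": 0,"roll": 0},{"dx": 0,"dy": 0,"dz": 0,"roll": 0}], claw=100)

```text
t: 6.7
tool_pos: [0.5879, 0.3108, 0.0374]
ee_rot: [0.0, 0.707, 0.707, 0.0]
ft_force: [-0.6, 0.4, -0.4]
width: 0.0853
gripper_force: 0.0
```

Call:
move_arm(moves=[{"dx": 0,"dy": 0,"dz": 0,"roll": 0},{"dx": 0,"dy": 0,"dz": -20,"roll": 0},{"dx": 0,"dy": 0,"dz": -60,"roll": 0},{"dx": 0,"dy": 0,"dz": -100,"roll": 0},{"dx": 0,"dy": 0,"dz": -110,"roll": 0}])

```text
t: 7.2
tool_pos: [0.59, 0.3117, 0.1529]
ee_rot: [0.002, 0.707, 0.707, 0.004]
ft_force: [-0.0, -0.3, 0.5]
width: 0.0856
gripper_force: 0.0
```

Call:
move_arm(moves=[{"dx": -30,"dy": -32,"dz": 0,"roll": 0},{"dx": -64,"dy": -68,"dz": 0,"roll": 0},{"dx": -98,"dy": -105,"dz": 0,"roll": 0},{"dx": -130,"dy": -140,"dz": 20,"roll": 0},{"dx": -141,"dy": -153,"dz": 55,"roll": 0}])

```text
t: 7.7
tool_pos: [0.4329, 0.1683, 0.0935]
ee_rot: [0.001, 0.708, 0.707, 0.001]
ft_force: [1.3, -0.3, -0.4]
width: 0.0851
gripper_force: 0.0
```

Call:
move_arm(moves=[{"dx": 0,"dy": 0,"dz": 0,"roll": 0},{"dx": 0,"dy": 0,"dz": 20,"roll": 0},{"dx": 0,"dy": 0,"dz": 30,"roll": 0},{"dx": 0,"dy": 0,"dz": 30,"roll": 0},{"dx": 0,"dy": 0,"dz": 30,"roll": 0}])

```text
t: 8.2
tool_pos: [0.4355, 0.1704, 0.0628]
ee_rot: [0.0, 0.707, 0.707, 0.0]
ft_force: [0.5, 1.3, -0.6]
width: 0.0856
gripper_force: 0.0
```

```bash
python3 look.py side .435 .17 .05 cop1; python3 look.py top .435 .17 .05 cop1t; python3 -c "
import cv2,numpy as np
cv2.imwrite('pics/cop1b.png',cv2.resize(np.hstack([cv2.imread('pics/cop1.png'),cv2.imread('pics/cop1t.png')]),(800,400)))
from h import *
o=env.get_obs();print(o['tool_pos'])"
```

```text
[0.43549036 0.17031326 0.06302515]
```

View pics/cop1b.png

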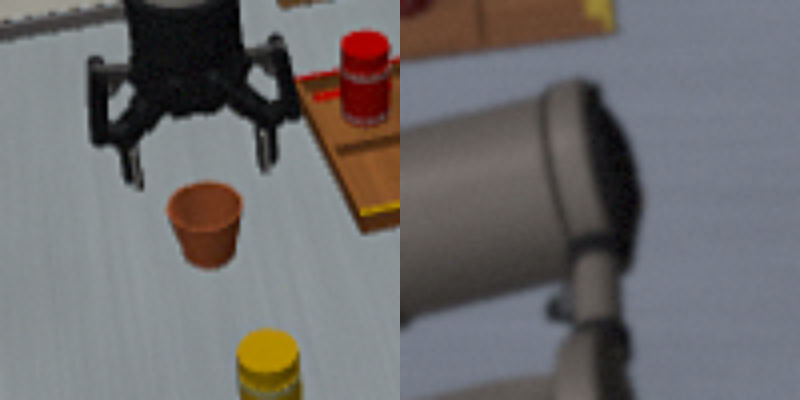

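The red jar stands in the red bay at (365,75) in the left half. The fingers (135,185) and (266,165) straddle the copper rim at (205,195).

Call:
move_arm(moves=[{"dx": 0,"dy": 0,"dz": 15,"roll": 0},{"dx": 0,"dy": 0,"dz": 30,"roll": 0},{"dx": 0,"dy": 0,"dz": 42,"roll": 0},{"dx": 0,"dy": 0,"dz": 45,"roll": 0},{"dx": 0,"dy": 0,"dz": 45,"roll": 0}])

```text
t: 8.8
tool_pos: [0.4349, 0.17, 0.0175]
ee_rot: [-0.0, 0.707, 0.707, 0.0]
ft_force: [0.7, 0.3, -0.3]
width: 0.0853
gripper_force: 0.0
```

Call:
move_arm(moves=[{"dx": 0,"dy": 0,"dz": 0,"roll": 0},{"dx": 0,"dy": 0,"dz": 0,"roll": 0},{"dx": 0,"dy": 0,"dz": 0,"roll": 0},{"dx": 0,"dy": 0,"dz": 0,"roll": 0},{"dx": 0,"dy": 0,"dz": 0,"roll": 0}], claw=35, newtons=30)

```text
t: 9.3
tool_pos: [0.4352, 0.1701, 0.0187]
ee_rot: [0.0, 0.707, 0.707, 0.001]
ft_force: [-1.2, -1.3, 12.1]
width: 0.0555
gripper_force: 29.4
```

Call:
move_arm(moves=[{"dx": 0,"dy": 0,"dz": 0,"roll": 0},{"dx": 0,"dy": 0,"dz": 0,"roll": 0},{"dx": 0,"dy": 0,"dz": -5,"roll": 0},{"dx": 0,"dy": 0,"dz": -15,"roll": 0},{"dx": 0,"dy": 0,"dz": -30,"roll": 0}])

```text
t: 9.8
tool_pos: [0.4343, 0.1698, 0.0477]
ee_rot: [-0.0, 0.707, 0.707, -0.0]
ft_force: [-0.3, 0.6, 0.0]
width: 0.0562
gripper_force: 32.0
```

```bash
python3 look.py side .435 .17 .06 cop2; python3 -c "
from h import *
o=env.get_obs();print(o['tool_pos'],o['width'],o['gripper_force'])"
```

```text
[0.43582503 0.17020654 0.05007175] 0.05605042238459892 32.0432730903849
```

View pics/cop2.png

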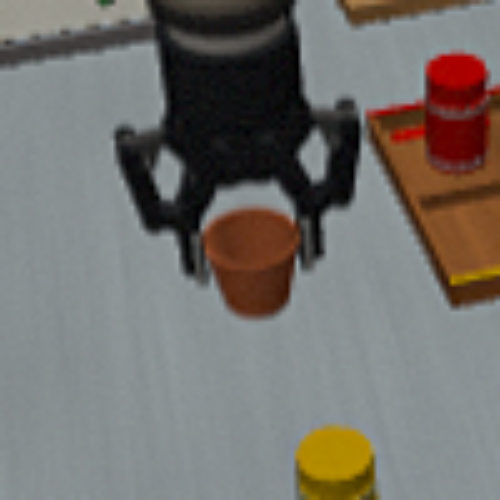

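The copper mould is held upright between the pads at (255,240).

Call:
move_arm(moves=[{"dx": 0,"dy": 0,"dz": -15,"roll": 0},{"dx": -5,"dy": 6,"dz": -35,"roll": 0},{"dx": -20,"dy": 24,"dz": -55,"roll": 0},{"dx": -45,"dy": 53,"dz": -65,"roll": 0},{"dx": -75,"dy": 88,"dz": -65,"roll": 0}])

```text
t: 10.35
tool_pos: [0.524, 0.0948, 0.1146]
ee_rot: [0.001, 0.707, 0.707, 0.001]
ft_force: [1.4, 0.5, -1.0]
width: 0.0558
gripper_force: 32.2
```

Call:
move_arm(moves=[{"dx": -30,"dy": 35,"dz": 0,"roll": 0},{"dx": -60,"dy": 71,"dz": 0,"roll": 0},{"dx": -85,"dy": 100,"dz": 0,"roll": 0},{"dx": -97,"dy": 114,"dz": 10,"roll": 0},{"dx": -100,"dy": 118,"dz": 25,"roll": 0}])

```text
t: 10.85
tool_pos: [0.6424, -0.0072, 0.0874]
ee_rot: [0.001, 0.708, 0.706, 0.001]
ft_force: [0.3, 0.1, -1.7]
width: 0.0559
gripper_force: 32.2
```

Call:
move_arm(moves=[{"dx": 0,"dy": 0,"dz": 20,"roll": 0},{"dx": 0,"dy": 0,"dz": 40,"roll": 0},{"dx": 0,"dy": 0,"dz": 50,"roll": 0},{"dx": 0,"dy": 0,"dz": 55,"roll": 0},{"dx": 0,"dy": 0,"dz": 55,"roll": 0}])

```text
t: 11.35
tool_pos: [0.64, -0.0047, 0.0319]
ee_rot: [-0.0, 0.707, 0.707, -0.0]
ft_force: [0.0, 0.1, -0.8]
width: 0.0557
gripper_force: 32.2
```

Call:
move_arm(moves=[{"dx": 0,"dy": 0,"dz": 3,"roll": 0},{"dx": 0,"dy": 0,"dz": 5,"roll": 0},{"dx": 0,"dy": 0,"dz": 7,"roll": 0},{"dx": 0,"dy": 0,"dz": 8,"roll": 0},{"dx": 0,"dy": 0,"dz": 8,"roll": 0}])

```text
t: 11.85
tool_pos: [0.6405, -0.0053, 0.0243]
ee_rot: [-0.0, 0.707, 0.707, 0.0]
ft_force: [0.5, 0.6, -0.8]
width: 0.0556
gripper_force: 32.2
```

Call:
move_arm(moves=[{"dx": 0,"dy": 0,"dz": 1,"roll": 0},{"dx": 0,"dy": 0,"dz": 1,"roll": 0},{"dx": 0,"dy": 0,"dz": 1,"roll": 0},{"dx": 0,"dy": 0,"dz": 1,"roll": 0},{"dx": 0,"dy": 0,"dz": 1,"roll": 0}])

```text
t: 12.35
tool_pos: [0.6408, -0.0053, 0.0239]
ee_rot: [0.0, 0.707, 0.707, 0.0]
ft_force: [-0.3, 0.8, 5.5]
width: 0.056
gripper_force: 32.5
```

Call:
move_arm(moves=[{"dx": 0,"dy": 0,"dz": 0,"roll": 0},{"dx": 0,"dy": 0,"dz": 0,"roll": 0},{"dx": 0,"dy": 0,"dz": 0,"roll": 0},{"dx": 0,"dy": 0,"dz": 0,"roll": 0},{"dx": 0,"dy": 0,"dz": 0,"roll": 0}], claw=92)

```text
t: 12.85
tool_pos: [0.6405, -0.0053, 0.0231]
ee_rot: [-0.0, 0.707, 0.707, -0.0]
ft_force: [-0.4, -0.6, 0.1]
width: 0.0783
gripper_force: 0.0
```

Call:
move_arm(moves=[{"dx": 0,"dy": 0,"dz": 0,"roll": 0},{"dx": 0,"dy": 0,"dz": -15,"roll": 0},{"dx": 0,"dy": 0,"dz": -45,"roll": 0},{"dx": 0,"dy": 0,"dz": -85,"roll": 0},{"dx": 0,"dy": 0,"dz": -117,"roll": 0}])

```text
t: 13.35
tool_pos: [0.641, -0.0053, 0.1436]
ee_rot: [0.001, 0.707, 0.707, 0.001]
ft_force: [0.1, -0.2, 0.2]
width: 0.0781
gripper_force: 0.0
```

Call:
move_arm(moves=[{"dx": -27,"dy": -40,"dz": 0,"roll": 0},{"dx": -54,"dy": -80,"dz": 0,"roll": 0},{"dx": -81,"dy": -120,"dz": 0,"roll": 0},{"dx": -108,"dy": -160,"dz": 0,"roll": 0},{"dx": -130,"dy": -190,"dz": 10,"roll": 0}], claw=100)

```text
t: 13.85
tool_pos: [0.4491, -0.1363, 0.1324]
ee_rot: [0.002, 0.707, 0.707, 0.001]
ft_force: [0.6, -1.1, -0.5]
width: 0.0854
gripper_force: 0.0
```

Call:
move_arm(moves=[{"dx": -7,"dy": -11,"dz": 10,"roll": 0},{"dx": -7,"dy": -11,"dz": 30,"roll": 0},{"dx": -7,"dy": -11,"dz": 40,"roll": 0},{"dx": -7,"dy": -11,"dz": 40,"roll": 0},{"dx": -7,"dy": -11,"dz": 40,"roll": 0}])

```text
t: 14.35
tool_pos: [0.44, -0.142, 0.0909]
ee_rot: [0.0, 0.707, 0.707, 0.0]
ft_force: [0.4, 0.1, -0.0]
width: 0.0853
gripper_force: 0.0
```

```bash
cat > two.py <<'E'
import sys
from ref import *
x1,y1,x2,y2=map(float,sys.argv[1:5])
def crop(n,x,y,z):
    im,d=env.grab_frame(n); K,R,t=cam(n); p=K@(R@np.array([x,y,z])+t); u,v=int(p[0]/p[2]),int(p[1]/p[2])
    im=cv2.copyMakeBorder(im,50,50,50,50,cv2.BORDER_CONSTANT); return cv2.resize(im[v:v+100,u:u+100,::-1],(400,400),interpolation=cv2.INTER_CUBIC),d
a,da=crop('side',x1,y1,.05); b,_=crop('side',x2,y2,.05); c,dc=crop('top',x2,y2,.05)
cv2.imwrite(f'pics/{sys.argv[5]}.png',cv2.resize(np.hstack([a,b]),(800,400))); cv2.imwrite(f'pics/{sys.argv[5]}t.png',c)
for h in map(float,sys.argv[6:]): print(h,*refine({'side':da,'top':dc},(x2,y2),h))
print(env.get_obs()['tool_pos'])
E
python3 two.py .44 -.1425 .6405 -.0053 st1 .0525
```

```text
0.0525 ('side', 125, array([ 0.6406, -0.0078]), 0.0291, np.float64(0.056)) ('top', 88, array([ 0.6406, -0.0042]), 0.0286, np.float64(0.058))
[ 0.44005328 -0.14206289  0.09097533]
```

View pics/st1.png

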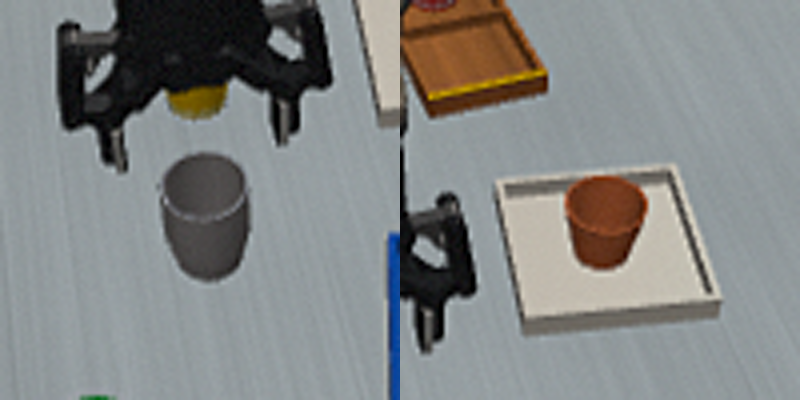

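The copper mould stands upright in the middle of the white tray (605,220 in the right half). The steel mould, rim at (205,185), sits between the fingers.

Call:
move_arm(moves=[{"dx": 0,"dy": 0,"dz": 20,"roll": 0},{"dx": 0,"dy": 0,"dz": 40,"roll": 0},{"dx": 0,"dy": 0,"dz": 50,"roll": 0},{"dx": 0,"dy": 0,"dz": 53,"roll": 0},{"dx": 0,"dy": 0,"dz": 53,"roll": 0}])

```text
t: 15.0
tool_pos: [0.4396, -0.1421, 0.0374]
ee_rot: [-0.0, 0.707, 0.707, 0.0]
ft_force: [0.4, -0.3, 0.8]
width: 0.085
gripper_force: 0.0
```

Call:
move_arm(moves=[{"dx": 0,"dy": 0,"dz": 0,"roll": 0},{"dx": 0,"dy": 0,"dz": 0,"roll": 0},{"dx": 0,"dy": 0,"dz": 0,"roll": 0},{"dx": 0,"dy": 0,"dz": 0,"roll": 0},{"dx": 0,"dy": 0,"dz": 0,"roll": 0}], claw=35, newtons=25)

```text
t: 15.5
tool_pos: [0.4399, -0.1423, 0.038]
ee_rot: [0.001, 0.707, 0.707, 0.0]
ft_force: [-1.6, 0.2, 6.1]
width: 0.0513
gripper_force: 26.1
```

Call:
move_arm(moves=[{"dx": 0,"dy": 0,"dz": 0,"roll": 0},{"dx": 0,"dy": 0,"dz": 0,"roll": 0},{"dx": 0,"dy": 0,"dz": -5,"roll": 0},{"dx": 0,"dy": 0,"dz": -20,"roll": 0},{"dx": 0,"dy": 0,"dz": -40,"roll": 0}])

```text
t: 16.0
tool_pos: [0.4387, -0.1417, 0.0772]
ee_rot: [-0.001, 0.707, 0.707, -0.0]
ft_force: [0.0, -0.4, -0.0]
width: 0.0512
gripper_force: 26.5
```

Call:
move_arm(moves=[{"dx": 0,"dy": 0,"dz": -20,"roll": 0},{"dx": 0,"dy": 0,"dz": -50,"roll": 0},{"dx": 0,"dy": 0,"dz": -80,"roll": 0},{"dx": 0,"dy": 0,"dz": -90,"roll": 0},{"dx": 0,"dy": 0,"dz": -90,"roll": 0}])

```text
t: 16.5
tool_pos: [0.44, -0.1424, 0.1684]
ee_rot: [0.001, 0.707, 0.707, 0.0]
ft_force: [0.5, 0.2, -0.3]
width: 0.051
gripper_force: 26.5
```

Call:
move_arm(moves=[{"dx": 7,"dy": 10,"dz": 0,"roll": 0},{"dx": 24,"dy": 35,"dz": 0,"roll": 0},{"dx": 48,"dy": 70,"dz": 0,"roll": 0},{"dx": 72,"dy": 105,"dz": 0,"roll": 0},{"dx": 96,"dy": 140,"dz": 0,"roll": 0}])

```text
t: 17.0
tool_pos: [0.5804, -0.0443, 0.165]
ee_rot: [-0.001, 0.708, 0.707, -0.001]
ft_force: [-0.0, -0.9, -0.1]
width: 0.0513
gripper_force: 26.5
```

Call:
move_arm(moves=[{"dx": 24,"dy": 35,"dz": 0,"roll": 0},{"dx": 36,"dy": 53,"dz": 0,"roll": 0},{"dx": 41,"dy": 61,"dz": 10,"roll": 0},{"dx": 41,"dy": 61,"dz": 30,"roll": 0},{"dx": 41,"dy": 61,"dz": 40,"roll": 0}])

```text
t: 17.5
tool_pos: [0.6386, -0.0049, 0.1232]
ee_rot: [-0.002, 0.707, 0.707, -0.002]
ft_force: [0.4, 0.5, -1.6]
width: 0.0507
gripper_force: 26.6
```

Call:
move_arm(moves=[{"dx": 0,"dy": 0,"dz": 10,"roll": 0},{"dx": 0,"dy": 0,"dz": 20,"roll": 0},{"dx": 0,"dy": 0,"dz": 25,"roll": 0},{"dx": 0,"dy": 0,"dz": 25,"roll": 0},{"dx": 0,"dy": 0,"dz": 25,"roll": 0}])

```text
t: 18.0
tool_pos: [0.6408, -0.0055, 0.1028]
ee_rot: [0.0, 0.708, 0.707, 0.0]
ft_force: [-0.4, 0.6, -0.4]
width: 0.0511
gripper_force: 26.6
```

```bash
python3 two.py .64 -.0057 .64 -.0057 st2 .0525 ; python3 - <<'E'
import cv2
im=cv2.imread('pics/st2.png')[:,:400]; cv2.imwrite('pics/st2c.png',cv2.resize(im,(600,600)))
E
```

```text
0.0525 ('side', 72, array([ 0.6404, -0.0079]), 0.0291, np.float64(0.057)) ('top', 27, array([ 0.6404, -0.0038]), 0.0282, np.float64(0.057))
[ 0.64090227 -0.00534132  0.10305434]
```

View pics/st2c.png

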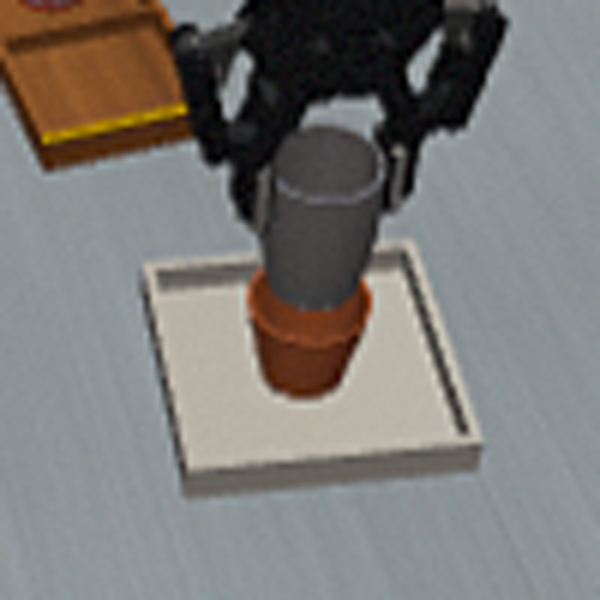

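The steel mould is held upright with its foot (315,290) over the copper mouth (310,310), so it lines up. I'll lower it gently.

Call:
move_arm(moves=[{"dx": 0,"dy": 0,"dz": 6,"roll": 0},{"dx": 0,"dy": 0,"dz": 13,"roll": 0},{"dx": 0,"dy": 0,"dz": 20,"roll": 0},{"dx": 0,"dy": 0,"dz": 26,"roll": 0},{"dx": 0,"dy": 0,"dz": 30,"roll": 0}])

```text
t: 18.65
tool_pos: [0.6401, -0.0052, 0.0712]
ee_rot: [-0.001, 0.707, 0.707, -0.0]
ft_force: [-0.4, -0.4, -0.5]
width: 0.051
gripper_force: 26.6
```

Call:
move_arm(moves=[{"dx": 0,"dy": 0,"dz": 2,"roll": 0},{"dx": 0,"dy": 0,"dz": 4,"roll": 0},{"dx": 0,"dy": 0,"dz": 6,"roll": 0},{"dx": 0,"dy": 0,"dz": 6,"roll": 0},{"dx": 0,"dy": 0,"dz": 6,"roll": 0}])

```text
t: 19.15
tool_pos: [0.6407, -0.0052, 0.0665]
ee_rot: [0.0, 0.707, 0.707, 0.0]
ft_force: [0.8, 1.3, -1.0]
width: 0.0514
gripper_force: 26.5
```

Call:
move_arm(moves=[{"dx": 0,"dy": 0,"dz": 0.5,"roll": 0},{"dx": 0,"dy": 0,"dz": 1,"roll": 0},{"dx": 0,"dy": 0,"dz": 1.5,"roll": 0},{"dx": 0,"dy": 0,"dz": 1.5,"roll": 0},{"dx": 0,"dy": 0,"dz": 1.5,"roll": 0}])

```text
t: 19.65
tool_pos: [0.6408, -0.0052, 0.0663]
ee_rot: [0.001, 0.707, 0.707, 0.0]
ft_force: [-2.9, 0.3, 8.4]
width: 0.0513
gripper_force: 27.6
```

```bash
python3 - <<'E'
from ref import *
ds={n:env.grab_frame(n)[1] for n in('side','top')}
for n,d in ds.items():
    P=cloud(n,d)[d>0]; m=(np.hypot(P[:,0]-.6405,P[:,1]+.0057)<.034)&(P[:,2]>.06)&(P[:,2]<.12)&(abs(P[:,0]-.6405)<.02); print(n,m.sum(),np.sort(P[m][:,2])[-12:].round(4))
print(env.get_obs()['tool_pos'][2], env.get_obs()['ft_force'])
E
```

```text
side 292 [0.0981 0.0982 0.0983 0.0987 0.0989 0.0989 0.0991 0.0992 0.0994 0.0997
 0.1002 0.1002]
top 19 [0.0828 0.084  0.0853 0.0876 0.0958 0.0964 0.0964 0.0971 0.0991 0.0997
 0.1004 0.1007]
0.06631385716961578 [-1.93627574  1.85790909  8.79842596]
```

Call:
move_arm(moves=[{"dx": 0,"dy": 0,"dz": -0.7,"roll": 0},{"dx": 0,"dy": 0,"dz": -1.5,"roll": 0},{"dx": 0,"dy": 0,"dz": -1.5,"roll": 0},{"dx": 0,"dy": 0,"dz": -1.5,"roll": 0},{"dx": 0,"dy": 0,"dz": -1.5,"roll": 0}])

```text
t: 20.25
tool_pos: [0.6406, -0.0053, 0.0664]
ee_rot: [0.0, 0.707, 0.707, 0.0]
ft_force: [-0.2, 0.4, 2.8]
width: 0.0512
gripper_force: 26.9
```

Call:
move_arm(moves=[{"dx": 0,"dy": 0,"dz": -0.7,"roll": 0},{"dx": 0,"dy": 0,"dz": -0.7,"roll": 0},{"dx": 0,"dy": 0,"dz": -0.7,"roll": 0},{"dx": 0,"dy": 0,"dz": -0.7,"roll": 0},{"dx": 0,"dy": 0,"dz": -0.7,"roll": 0}])

```text
t: 20.75
tool_pos: [0.6404, -0.0053, 0.0668]
ee_rot: [-0.0, 0.707, 0.707, -0.0]
ft_force: [0.2, -0.3, -1.2]
width: 0.051
gripper_force: 26.4
```

Call:
move_arm(moves=[{"dx": 0,"dy": 0,"dz": 0,"roll": 0},{"dx": 0,"dy": 0,"dz": 0,"roll": 0},{"dx": 0,"dy": 0,"dz": 0,"roll": 0},{"dx": 0,"dy": 0,"dz": 0,"roll": 0},{"dx": 0,"dy": 0,"dz": 0,"roll": 0}], claw=100)

```text
t: 21.25
tool_pos: [0.6406, -0.0053, 0.0671]
ee_rot: [0.0, 0.707, 0.707, 0.0]
ft_force: [0.6, 0.0, 0.1]
width: 0.0851
gripper_force: 0.0
```

Call:
move_arm(moves=[{"dx": 0,"dy": 0,"dz": -10,"roll": 0},{"dx": 0,"dy": 0,"dz": -30,"roll": 0},{"dx": 0,"dy": 0,"dz": -60,"roll": 0},{"dx": 0,"dy": 0,"dz": -80,"roll": 0},{"dx": 0,"dy": 0,"dz": -80,"roll": 0}])

```text
t: 21.75
tool_pos: [0.6425, -0.0055, 0.1513]
ee_rot: [0.003, 0.707, 0.707, 0.002]
ft_force: [0.7, -0.7, -0.2]
width: 0.0857
gripper_force: 0.0
```

```bash
python3 two.py .64 -.0057 .64 -.0057 st3 .0957 .0525 ; python3 - <<'E'
import cv2
im=cv2.imread('pics/st3.png')[:,:400]; cv2.imwrite('pics/st3c.png',cv2.resize(im,(600,600)))
E
```

```text
0.0957 ('side', 150, array([ 0.6413, -0.0089]), 0.0279, np.float64(0.102)) ('top', 26, array([ 0.639 , -0.0043]), 0.026, np.float64(0.103))
0.0525 ('side', 136, array([ 0.6392, -0.0078]), 0.0289, np.float64(0.064)) ('top', 33, array([ 0.6394, -0.0039]), 0.0285, np.float64(0.06))
[ 0.64000734 -0.00522535  0.14640711]
```

View pics/st3c.png

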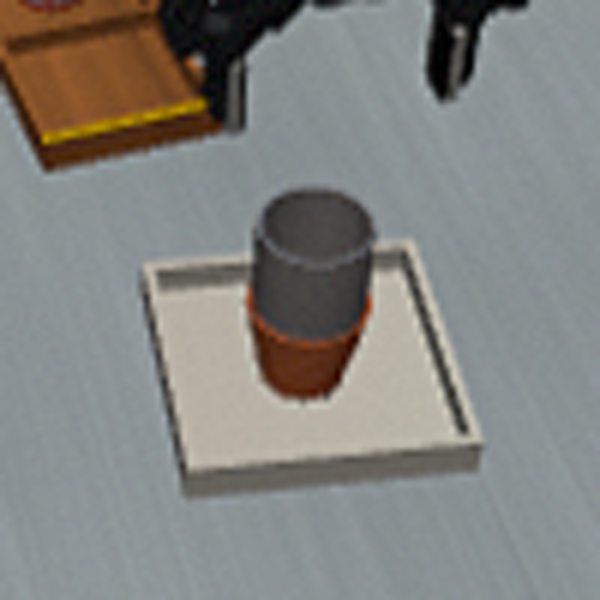

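Steel now sits in copper (rim 315,225), no fingers touching it. It may lean a little or sit high, so I'll check once the arm is away. Going to the yellow jar.

Call:
move_arm(moves=[{"dx": -1,"dy": -30,"dz": 0,"roll": 0},{"dx": -3,"dy": -75,"dz": 0,"roll": 0},{"dx": -5,"dy": -120,"dz": 0,"roll": 0},{"dx": -7,"dy": -165,"dz": 5,"roll": 0},{"dx": -7,"dy": -187,"dz": 20,"roll": 0}])

```text
t: 22.4
tool_pos: [0.4498, -0.0118, 0.1265]
ee_rot: [-0.001, 0.707, 0.707, -0.001]
ft_force: [0.5, -0.7, -0.3]
width: 0.0855
gripper_force: 0.0
```

Call:
move_arm(moves=[{"dx": 0,"dy": 0,"dz": 20,"roll": 0},{"dx": 0,"dy": 0,"dz": 30,"roll": 0},{"dx": 0,"dy": 0,"dz": 30,"roll": 0},{"dx": 0,"dy": 0,"dz": 30,"roll": 0},{"dx": 0,"dy": 0,"dz": 30,"roll": 0}])

```text
t: 22.9
tool_pos: [0.4543, -0.0122, 0.0974]
ee_rot: [0.0, 0.707, 0.707, 0.0]
ft_force: [-0.1, 0.4, 0.3]
width: 0.0855
gripper_force: 0.0
```

```bash
cat > tilt.py <<'E'
from ref import *
def rim(P,c,r,zlo,zhi,tag):
    rr=np.hypot(P[:,0]-c[0],P[:,1]-c[1]); m=(rr>r-.006)&(rr<r+.006)&(P[:,2]>zlo)&(P[:,2]<zhi); Q=P[m]
    a=((np.degrees(np.arctan2(Q[:,1]-c[1],Q[:,0]-c[0]))%360)//45).astype(int)
    print(tag,[(45*k+22,int((a==k).sum()),round(1e3*np.sort(Q[a==k][:,2])[-3:].mean(),1)) for k in range(8) if (a==k).sum()>=3])
ds={n:env.grab_frame(n) for n in('side','top')}
for n,(im,d) in ds.items():
    P=cloud(n,d)[d>0]; rim(P,(.640,-.0065),.0262,.06,.115,n+' nested')
    P0=cloud(n,np.load(n+'0.npy'))[np.load(n+'0.npy')>0]; rim(P0,(.4398,-.1425),.0262,.03,.09,n+' table')
im=ds['side'][0]; K,R,t=cam('side'); p=K@(R@np.array([.64,-.006,.05])+t); u,v=int(p[0]/p[2]),int(p[1]/p[2])
a=im[v-35:v+35,u-35:u+35]; p=K@(R@np.array([.454,-.012,.06])+t); u,v=int(p[0]/p[2]),int(p[1]/p[2]); b=im[v-35:v+35,u-35:u+35]
cv2.imwrite('pics/n1.png',cv2.resize(np.hstack([a,b])[...,::-1],(800,400),interpolation=cv2.INTER_CUBIC))
E
python3 tilt.py
```

```text
side nested [(22, 45, np.float64(99.2)), (67, 79, np.float64(99.4)), (112, 46, np.float64(99.7)), (157, 16, np.float64(98.8)), (202, 55, np.float64(99.1)), (247, 86, np.float64(99.5)), (292, 65, np.float64(99.3)), (337, 18, np.float64(99.7))]
side table [(22, 43, np.float64(71.9)), (67, 78, np.float64(72.5)), (112, 72, np.float64(70.7)), (157, 27, np.float64(71.8)), (202, 42, np.float64(71.5)), (247, 92, np.float64(72.2)), (292, 88, np.float64(71.5)), (337, 24, np.float64(71.6))]
top nested [(22, 27, np.float64(99.5)), (67, 20, np.float64(100.8)), (112, 15, np.float64(98.0)), (157, 25, np.float64(99.9)), (202, 22, np.float64(98.4)), (247, 14, np.float64(101.3)), (292, 16, np.float64(99.6)), (337, 25, np.float64(99.9))]
top table [(22, 11, np.float64(71.1)), (67, 21, np.float64(70.6)), (112, 18, np.float64(72.2)), (157, 10, np.float64(70.9)), (202, 16, np.float64(72.2)), (247, 22, np.float64(71.8)), (292, 23, np.float64(71.4)), (337, 14, np.float64(71.1))]
```

View pics/n1.png

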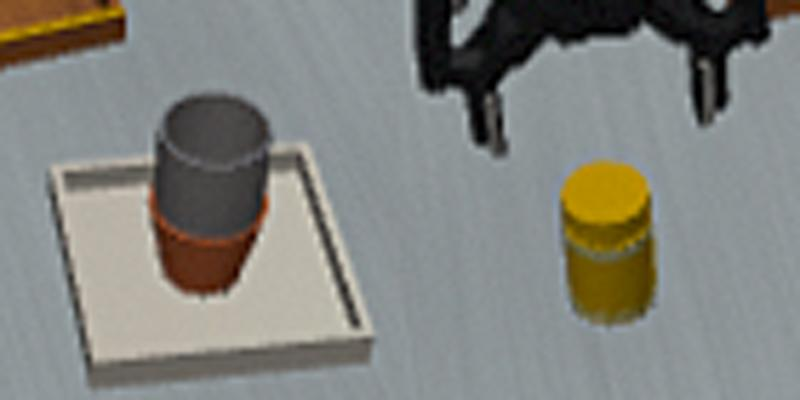

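The steel rim is level within 0.5 mm, so it stands upright. The yellow jar (605,195) is between the fingers (490,145) and (705,110). I'll check height bias later; gripping yellow now.

Call:
move_arm(moves=[{"dx": 0,"dy": 0,"dz": 20,"roll": 0},{"dx": 0,"dy": 0,"dz": 45,"roll": 0},{"dx": 0,"dy": 0,"dz": 60,"roll": 0},{"dx": 0,"dy": 0,"dz": 65,"roll": 0},{"dx": 0,"dy": 0,"dz": 65,"roll": 0}])

```text
t: 23.5
tool_pos: [0.4535, -0.0121, 0.0318]
ee_rot: [-0.0, 0.707, 0.707, -0.0]
ft_force: [-0.1, 0.3, 0.3]
width: 0.0853
gripper_force: 0.0
```

Call:
move_arm(moves=[{"dx": 0,"dy": 0,"dz": 0,"roll": 0},{"dx": 0,"dy": 0,"dz": 0,"roll": 0},{"dx": 0,"dy": 0,"dz": 0,"roll": 0},{"dx": 0,"dy": 0,"dz": 0,"roll": 0},{"dx": 0,"dy": 0,"dz": 0,"roll": 0}], claw=20, newtons=30)

```text
t: 24.0
tool_pos: [0.454, -0.0122, 0.0329]
ee_rot: [0.001, 0.707, 0.707, 0.0]
ft_force: [-0.1, -0.7, 6.1]
width: 0.0413
gripper_force: 29.7
```

Call:
move_arm(moves=[{"dx": 0,"dy": 0,"dz": 0,"roll": 0},{"dx": 0,"dy": 0,"dz": 0,"roll": 0},{"dx": 0,"dy": 0,"dz": -5,"roll": 0},{"dx": 0,"dy": 0,"dz": -20,"roll": 0},{"dx": 0,"dy": 0,"dz": -40,"roll": 0}])

```text
t: 24.5
tool_pos: [0.4528, -0.012, 0.0721]
ee_rot: [-0.001, 0.707, 0.707, -0.001]
ft_force: [0.4, 0.4, -1.2]
width: 0.041
gripper_force: 30.6
```

```bash
python3 - <<'E'
from ref import *
for n in('side','top'):
    d=env.grab_frame(n)[1]; P=cloud(n,d)[d>0]; r=np.hypot(P[:,0]-.6417,P[:,1]+.006)
    f=P[(r>.04)&(r<.055)&(P[:,2]<.012)][:,2]; w=P[(abs(P[:,0]-.6417)<.064)&(P[:,1]<-.066)&(P[:,1]>-.074)&(P[:,2]>.012)][:,2]
    print(n,'floor',np.median(f).round(4),'wall',len(w),np.sort(w)[-10:].round(4))
    r=np.hypot(P[:,0]-.640,P[:,1]+.0062); q=P[(r>.0275)&(r<.033)&(P[:,2]>.03)&(P[:,2]<.07)][:,2]; print('copper rim',len(q),np.sort(q)[-15:].round(4))
    c=P[(r<.0235)&(P[:,2]>.01)][:,2]; print('inside steel', len(c),np.percentile(c,[2,10,30,50]).round(4))
    d=np.load(n+'0.npy'); P=cloud(n,d)[d>0]; r=np.hypot(P[:,0]-.4353,P[:,1]-.1698); q=P[(r>.0275)&(r<.033)&(P[:,2]>.03)&(P[:,2]<.07)][:,2]; print('copper rim table',len(q),np.sort(q)[-15:].round(4))
E
```

```text
side floor 0.0054 wall 95 [0.0214 0.0215 0.0215 0.0218 0.0218 0.022  0.0231 0.0231 0.0231 0.0232]
copper rim 66 [0.0558 0.0614 0.0622 0.0625 0.0627 0.063  0.0631 0.0636 0.0654 0.0663
 0.0666 0.0673 0.0683 0.0694 0.0694]
inside steel 138 [0.0111 0.0147 0.025  0.0678]
copper rim table 52 [0.0468 0.047  0.0471 0.0474 0.0474 0.0474 0.0476 0.0476 0.0477 0.0477
 0.0481 0.0482 0.0482 0.0486 0.0494]
top floor 0.0052 wall 61 [0.0225 0.0226 0.0227 0.0227 0.023  0.0232 0.0232 0.0232 0.0234 0.0238]
copper rim 22 [0.0509 0.0516 0.0529 0.053  0.0533 0.0535 0.0535 0.0536 0.0542 0.0543
 0.0545 0.0572 0.0577 0.0684 0.0696]
inside steel 226 [0.0286 0.0307 0.033  0.0354]
copper rim table 30 [0.0474 0.0474 0.0475 0.0479 0.048  0.0482 0.0484 0.0484 0.0491 0.0496
 0.0497 0.0502 0.0502 0.0506 0.0508]
```

Call:
move_arm(moves=[{"dx": 3,"dy": 2,"dz": -20,"roll": 0},{"dx": 15,"dy": 9,"dz": -45,"roll": 0},{"dx": 40,"dy": 25,"dz": -60,"roll": 0},{"dx": 75,"dy": 47,"dz": -65,"roll": 0},{"dx": 115,"dy": 71,"dz": -65,"roll": 0}])

```text
t: 25.1
tool_pos: [0.5256, 0.1035, 0.1376]
ee_rot: [0.001, 0.708, 0.706, 0.001]
ft_force: [0.7, -2.0, -1.3]
width: 0.0405
gripper_force: 30.8
```

Call:
move_arm(moves=[{"dx": 40,"dy": 25,"dz": 0,"roll": 0},{"dx": 78,"dy": 48,"dz": 0,"roll": 0},{"dx": 105,"dy": 65,"dz": 5,"roll": 0},{"dx": 115,"dy": 72,"dz": 20,"roll": 0},{"dx": 115,"dy": 72,"dz": 45,"roll": 0}])

```text
t: 25.6
tool_pos: [0.5982, 0.22, 0.0916]
ee_rot: [0.001, 0.707, 0.708, 0.002]
ft_force: [0.5, -0.3, -1.7]
width: 0.0411
gripper_force: 30.8
```

Call:
move_arm(moves=[{"dx": 0,"dy": 0,"dz": 15,"roll": 0},{"dx": 0,"dy": 0,"dz": 30,"roll": 0},{"dx": 0,"dy": 0,"dz": 42,"roll": 0},{"dx": 0,"dy": 0,"dz": 48,"roll": 0},{"dx": 0,"dy": 0,"dz": 48,"roll": 0}])

```text
t: 26.1
tool_pos: [0.5962, 0.2175, 0.0429]
ee_rot: [-0.001, 0.708, 0.707, -0.001]
ft_force: [-0.1, -0.3, -0.9]
width: 0.0406
gripper_force: 30.8
```

Target TCP z is about 0.038. Lower 5 mm, release, rise.

Call:
move_arm(moves=[{"dx": 0,"dy": 0,"dz": 2,"roll": 0},{"dx": 0,"dy": 0,"dz": 4,"roll": 0},{"dx": 0,"dy": 0,"dz": 5,"roll": 0},{"dx": 0,"dy": 0,"dz": 5,"roll": 0},{"dx": 0,"dy": 0,"dz": 5,"roll": 0}])

```text
t: 26.6
tool_pos: [0.5968, 0.2178, 0.0392]
ee_rot: [0.0, 0.707, 0.707, 0.0]
ft_force: [-1.0, 0.1, -2.2]
width: 0.041
gripper_force: 30.8
```

Call:
move_arm(moves=[{"dx": 0,"dy": 0,"dz": 0,"roll": 0},{"dx": 0,"dy": 0,"dz": 0,"roll": 0},{"dx": 0,"dy": 0,"dz": 0,"roll": 0},{"dx": 0,"dy": 0,"dz": 0,"roll": 0},{"dx": 0,"dy": 0,"dz": 0,"roll": 0}], claw=100)

```text
t: 27.1
tool_pos: [0.5968, 0.2178, 0.0391]
ee_rot: [0.0, 0.707, 0.707, 0.0]
ft_force: [0.5, -0.4, 0.8]
width: 0.0859
gripper_force: 0.0
```

Call:
move_arm(moves=[{"dx": 0,"dy": 0,"dz": -10,"roll": 0},{"dx": 0,"dy": 0,"dz": -40,"roll": 0},{"dx": 0,"dy": 0,"dz": -80,"roll": 0},{"dx": 0,"dy": 0,"dz": -120,"roll": 0},{"dx": 0,"dy": 0,"dz": -122,"roll": 0}])

```text
t: 27.6
tool_pos: [0.5998, 0.2186, 0.1683]
ee_rot: [0.003, 0.707, 0.707, 0.005]
ft_force: [0.5, -0.3, 0.8]
width: 0.0855
gripper_force: 0.0
```

Call:
move_arm(moves=[{"dx": -42,"dy": -20,"dz": 0,"roll": 0},{"dx": -84,"dy": -41,"dz": 0,"roll": 0},{"dx": -126,"dy": -62,"dz": 0,"roll": 0},{"dx": -168,"dy": -82,"dz": 0,"roll": 0},{"dx": -210,"dy": -103,"dz": 0,"roll": 0}])

```text
t: 28.1
tool_pos: [0.4925, 0.0065, 0.1613]
ee_rot: [0.0, 0.707, 0.707, 0.0]
ft_force: [0.5, -1.2, -0.4]
width: 0.0857
gripper_force: 0.0
```

Call:
move_arm(moves=[{"dx": -42,"dy": -20,"dz": 0,"roll": 0},{"dx": -84,"dy": -41,"dz": 0,"roll": 0},{"dx": -126,"dy": -62,"dz": 0,"roll": 0},{"dx": -168,"dy": -82,"dz": 0,"roll": 0},{"dx": -210,"dy": -103,"dz": 10,"roll": 0}])

```text
t: 28.6
tool_pos: [0.39, -0.204, 0.1522]
ee_rot: [0.002, 0.707, 0.707, 0.0]
ft_force: [0.4, -0.8, -0.9]
width: 0.0854
gripper_force: 0.0
```

Call:
move_arm(moves=[{"dx": -40,"dy": -20,"dz": 20,"roll": 0},{"dx": -71,"dy": -35,"dz": 50,"roll": 0},{"dx": -71,"dy": -35,"dz": 80,"roll": 0},{"dx": -71,"dy": -35,"dz": 88,"roll": 0},{"dx": -71,"dy": -35,"dz": 88,"roll": 0}])

```text
t: 29.1
tool_pos: [0.3548, -0.2722, 0.0624]
ee_rot: [-0.001, 0.707, 0.707, 0.0]
ft_force: [-0.3, -0.6, 0.8]
width: 0.0854
gripper_force: 0.0
```

```bash
python3 two.py .356 -.273 .592 .263 ye1 .075; python3 - <<'E'
from ref import *
ds={n:env.grab_frame(n)[1] for n in('side','top')}
for c in((.587,.311),(.597,.218)): print(refine(ds,c,.075))
E
```

```text
0.075 ('side', 55, array([0.5919, 0.2635]), 0.0395, np.float64(0.078)) ('top', 96, array([0.5926, 0.2634]), 0.0395, np.float64(0.079))
[ 0.35629096 -0.2730043   0.06424896]
[('side', 91, array([0.5879, 0.3092]), 0.0213, np.float64(0.078)), ('top', 191, array([0.5875, 0.3133]), 0.0204, np.float64(0.08))]
[('side', 107, array([0.5972, 0.215 ]), 0.023, np.float64(0.078)), ('top', 191, array([0.5963, 0.2194]), 0.0205, np.float64(0.081))]
```

View pics/ye1.png

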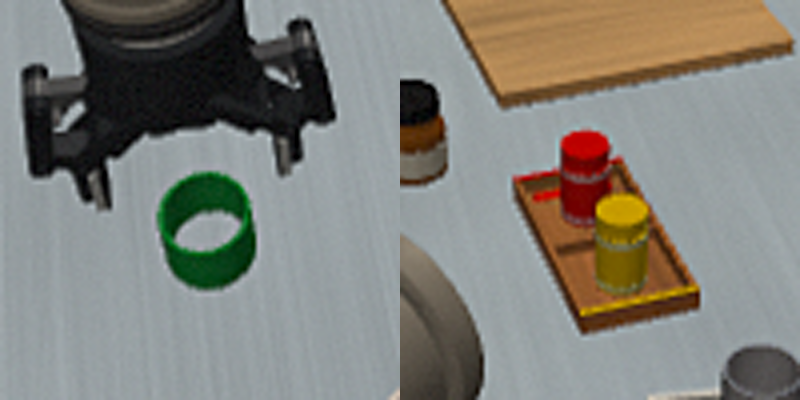

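Both jars stand in their own bays (red 585,175; yellow 622,240). The cutter at (207,230) lies between the fingers.

Call:
move_arm(moves=[{"dx": 0,"dy": 0,"dz": 15,"roll": 0},{"dx": 0,"dy": 0,"dz": 32,"roll": 0},{"dx": 0,"dy": 0,"dz": 45,"roll": 0},{"dx": 0,"dy": 0,"dz": 49,"roll": 0},{"dx": 0,"dy": 0,"dz": 49,"roll": 0}])

```text
t: 29.85
tool_pos: [0.3555, -0.2729, 0.0142]
ee_rot: [0.0, 0.707, 0.707, 0.0]
ft_force: [0.5, -0.3, -0.2]
width: 0.0857
gripper_force: 0.0
```

Call:
move_arm(moves=[{"dx": 0,"dy": 0,"dz": 0,"roll": 0},{"dx": 0,"dy": 0,"dz": 0,"roll": 0},{"dx": 0,"dy": 0,"dz": 0,"roll": 0},{"dx": 0,"dy": 0,"dz": 0,"roll": 0},{"dx": 0,"dy": 0,"dz": 0,"roll": 0}], claw=35, newtons=25)

```text
t: 30.35
tool_pos: [0.3557, -0.2733, 0.0149]
ee_rot: [0.001, 0.707, 0.707, 0.0]
ft_force: [0.3, 1.5, 5.9]
width: 0.0496
gripper_force: 24.9
```

Call:
move_arm(moves=[{"dx": 0,"dy": 0,"dz": 0,"roll": 0},{"dx": 0,"dy": 0,"dz": 0,"roll": 0},{"dx": 0,"dy": 0,"dz": -5,"roll": 0},{"dx": 0,"dy": 0,"dz": -20,"roll": 0},{"dx": 0,"dy": 0,"dz": -40,"roll": 0}])

```text
t: 30.85
tool_pos: [0.3548, -0.2725, 0.0542]
ee_rot: [-0.001, 0.707, 0.707, 0.0]
ft_force: [0.4, 0.2, -1.2]
width: 0.0496
gripper_force: 26.1
```

Call:
move_arm(moves=[{"dx": 0,"dy": 3,"dz": -15,"roll": 0},{"dx": 2,"dy": 18,"dz": -35,"roll": 0},{"dx": 6,"dy": 48,"dz": -45,"roll": 0},{"dx": 11,"dy": 90,"dz": -45,"roll": 0},{"dx": 16,"dy": 135,"dz": -45,"roll": 0}])

```text
t: 31.35
tool_pos: [0.4915, -0.2572, 0.1002]
ee_rot: [0.001, 0.708, 0.706, 0.0]
ft_force: [-0.5, -1.7, -0.6]
width: 0.0493
gripper_force: 26.1
```

Call:
move_arm(moves=[{"dx": 5,"dy": 45,"dz": 0,"roll": 0},{"dx": 10,"dy": 85,"dz": 0,"roll": 0},{"dx": 12,"dy": 102,"dz": 10,"roll": 0},{"dx": 12,"dy": 106,"dz": 30,"roll": 0},{"dx": 12,"dy": 106,"dz": 50,"roll": 0}])

```text
t: 31.85
tool_pos: [0.5973, -0.2449, 0.0487]
ee_rot: [0.0, 0.707, 0.707, 0.0]
ft_force: [0.2, -0.7, 0.0]
width: 0.0496
gripper_force: 26.2
```

Call:
move_arm(moves=[{"dx": 0,"dy": 0,"dz": 12,"roll": 0},{"dx": 0,"dy": 0,"dz": 22,"roll": 0},{"dx": 0,"dy": 0,"dz": 27,"roll": 0},{"dx": 0,"dy": 0,"dz": 27,"roll": 0},{"dx": 0,"dy": 0,"dz": 27,"roll": 0}])

```text
t: 32.35
tool_pos: [0.5966, -0.2456, 0.0228]
ee_rot: [0.001, 0.708, 0.707, 0.0]
ft_force: [-0.2, 0.3, -0.0]
width: 0.0497
gripper_force: 26.2
```

Rest height is TCP ≈ 0.0195, so lower 2.5 mm, release, rise.

Call:
move_arm(moves=[{"dx": 0,"dy": 0,"dz": 1,"roll": 0},{"dx": 0,"dy": 0,"dz": 2,"roll": 0},{"dx": 0,"dy": 0,"dz": 2.5,"roll": 0},{"dx": 0,"dy": 0,"dz": 2.5,"roll": 0},{"dx": 0,"dy": 0,"dz": 2.5,"roll": 0}])

```text
t: 32.85
tool_pos: [0.5964, -0.2453, 0.02]
ee_rot: [0.0, 0.707, 0.707, 0.0]
ft_force: [-0.8, 0.4, 2.4]
width: 0.0496
gripper_force: 26.4
```

Call:
move_arm(moves=[{"dx": 0,"dy": 0,"dz": 0,"roll": 0},{"dx": 0,"dy": 0,"dz": 0,"roll": 0},{"dx": 0,"dy": 0,"dz": 0,"roll": 0},{"dx": 0,"dy": 0,"dz": 0,"roll": 0},{"dx": 0,"dy": 0,"dz": 0,"roll": 0}], claw=92)

```text
t: 33.35
tool_pos: [0.5963, -0.2452, 0.0194]
ee_rot: [-0.0, 0.707, 0.707, 0.0]
ft_force: [-0.7, 0.9, -1.5]
width: 0.0786
gripper_force: 0.0
```

Call:
move_arm(moves=[{"dx": 0,"dy": 0,"dz": -10,"roll": 0},{"dx": 0,"dy": 0,"dz": -40,"roll": 0},{"dx": 0,"dy": 0,"dz": -80,"roll": 0},{"dx": 0,"dy": 0,"dz": -120,"roll": 0},{"dx": 0,"dy": 0,"dz": -130,"roll": 0}])

```text
t: 33.85
tool_pos: [0.5985, -0.2464, 0.1558]
ee_rot: [0.005, 0.707, 0.707, 0.001]
ft_force: [1.5, -0.6, 0.3]
width: 0.0788
gripper_force: 0.0
```

Call:
move_arm(moves=[{"dx": 0,"dy": -30,"dz": 0,"roll": 0},{"dx": 0,"dy": -75,"dz": 0,"roll": 0},{"dx": 0,"dy": -120,"dz": 0,"roll": 0},{"dx": 0,"dy": -160,"dz": 0,"roll": 0},{"dx": 0,"dy": -160,"dz": 0,"roll": 0}])

```text
t: 34.35
tool_pos: [0.4316, -0.2439, 0.1494]
ee_rot: [-0.002, 0.708, 0.706, -0.001]
ft_force: [-0.9, 1.0, -0.3]
width: 0.0787
gripper_force: 0.0
```

```bash
python3 two.py .64 -.0057 .597 -.2456 end .045 ; python3 tilt.py; python3 - <<'E'
import cv2
from ref import *
im,d=env.grab_frame('side'); cv2.imwrite('pics/final.png',cv2.resize(im[90:380,130:390,::-1],(538,600)))
d2=env.grab_frame('top')[1]
for c,h in(((.451,-.429),.045),((.456,.416),.075)): print(refine({'side':d,'top':d2},c,h,.06))
E
```

```text
0.045 ('side', 150, array([ 0.5958, -0.248 ]), 0.0253, np.float64(0.049)) ('top', 81, array([ 0.5961, -0.2431]), 0.0253, np.float64(0.049))
[ 0.43693022 -0.24554284  0.15013038]
side nested [(22, 48, np.float64(99.7)), (67, 74, np.float64(99.5)), (112, 44, np.float64(98.1)), (157, 17, np.float64(99.6)), (202, 53, np.float64(99.5)), (247, 87, np.float64(99.2)), (292, 65, np.float64(99.0)), (337, 16, np.float64(99.3))]
side table [(22, 43, np.float64(71.9)), (67, 78, np.float64(72.5)), (112, 72, np.float64(70.7)), (157, 27, np.float64(71.8)), (202, 42, np.float64(71.5)), (247, 92, np.float64(72.2)), (292, 88, np.float64(71.5)), (337, 24, np.float64(71.6))]
top nested [(22, 29, np.float64(100.1)), (67, 17, np.float64(98.4)), (112, 14, np.float64(99.9)), (157, 26, np.float64(99.2)), (202, 21, np.float64(100.6)), (247, 13, np.float64(100.4)), (292, 17, np.float64(100.2)), (337, 25, np.float64(100.0))]
top table [(22, 11, np.float64(71.1)), (67, 21, np.float64(70.6)), (112, 18, np.float64(72.2)), (157, 10, np.float64(70.9)), (202, 16, np.float64(72.2)), (247, 22, np.float64(71.8)), (292, 23, np.float64(71.4)), (337, 14, np.float64(71.1))]
[('side', 462, array([ 0.452, -0.43 ]), 0.0421, np.float64(0.049)), ('top', 0)]
[('side', 0), ('top', 336, array([0.4557, 0.4183]), 0.0271, np.float64(0.081))]
```

View pics/final.png

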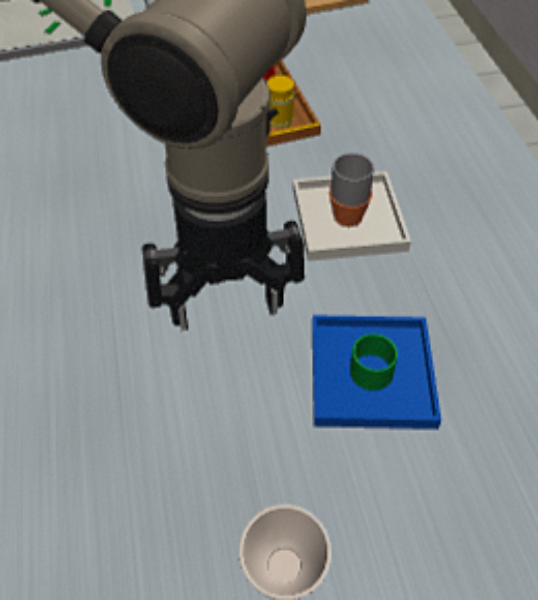

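Cutter is flat in the blue tray (373,362), the moulds are nested upright in the white tray (350,190), the bystanders haven't moved, and the gripper is clear of everything.

```bash
python3 -c "
from cell import env
print(env.close_job())"
```

```text
the job is handed in; nothing more can be done
None
```

I handed the job in: all five things are put away and released in the order asked, the bystanders haven't moved, and the only doubt is the steel mould, which is level but measured about 1–2 mm higher than given for a loose fit.

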